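# Check the seat of the citrus press and note the lever travel

## Task

Check the wear of the citrus press: gently press its lever down until the resistance clearly firms up, where the cone beds on the rubber seat, without forcing it, and leave the lever down there. Then note how far it travelled by sliding the marker along the scale until its index is in line with the lever's pointer, without disturbing the lever, and let go; leave the mug, the jar and the shaker where they are.

Things in the scene. Friction and masses are not known exactly. Their poses are not given: they have to be found in the camera images.
- press: Aluminium countertop citrus press, fixed to the worktop; base plate 215 x 130 x 12 mm, 245 mm tall in all. Origin on the worktop directly under the lever's hinge; z up; -x is the front, to which the lever's handle points (roughly towards the robot); the marker rail runs along x on the +y side. It is yawed up to 0.3 rad.
- lever_hinge (a point): Lever's hinge axis (along the press's y), 125 mm above the worktop over the press's origin; fixed. Frame as the press.
- lever: Steel lever with black paddle handle; origin on the hinge. At joint 0 its frame is parallel to the press and the arm (190 mm, hinge to middle of paddle) rises forward at 0.45 rad; pressing lowers that by the joint value. A thin 110 mm pointer stands up from the hinge, leaning back (+x of the press) 0.55 rad minus the joint value, so that its tip comes forward as the lever goes down.
- lever_angle (a joint): Lever angle, rad: 0 up, growing as the handle goes down; starts at 0 to 0.12; end stop 1.0. Friction holds it where it is left. Free travel takes about 3 N at the handle; once the cone beds on the rubber seat (hidden, at an unknown value from 0.3 to 0.75) the push rises by 2.2 N per mm of handle travel. 8 to 14 N in all is a firm press; over about 22 N damages the seat.
- lever_handle (a point): Middle of the top face of the black paddle (50 mm along the arm x 64 mm wide x 16 mm thick) at the front end of the lever: the place to press. Moves with the lever; 190 mm from the hinge along the arm and 8 mm above its centre line.
- press_bowl: Steel bowl, 88 mm across and 66 mm tall, standing on the base plate under the lever, 75 mm in front of the hinge; origin under its centre. Fixed; the rubber seat is inside it, unseen.
- pointer_tip (a point): Side of the tip of the lever's pointer, 5 mm wide, at about 230 mm height, where the marker's index is to be read against it. Moves with the lever.
- marker_tab (a point): Centre of the marker's upright black tab: 12 mm along the rail (the press's x), 22 mm across, 22 mm up and 22 mm down from here, at 224 mm height; below 204 mm is a saddle 24 mm long and the rail. Grip or push it along the press's x. It slides with about 2.5 N of friction and stays where it is left. The pointer is 50 mm to its -y side in the press's frame.
- marker_index (a point): Tip of the marker's thin index arm (5 mm wide), 50 mm to the -y side of the tab's centre at the same place along the rail. In line when it is at the same place along the press's x as pointer_tip.
- marker (a joint): Marker position on its rail, m: 0 at the rear end, growing as it slides to the front (-x of the press), up to 0.115; its index is 0.060 minus this along the press's x from the hinge. Starts at 0 to 0.018.
- mug_mid (a point): Striped mug, 87 x 121 x 90 mm, bystander; point at half height.
- jar_mid (a point): Honey jar with screw lid, 65 mm across, 90 mm tall, bystander; point at half height.
- shaker_mid (a point): Salt shaker, 44 mm across, 90 mm tall, bystander; point at half height.

How it is judged:
By the outcome, as a careful person would: the job done as asked, in the order asked, and still so for the second after the job is handed in, with the robot touching nothing.
It also fails if it takes over 61 s, if anything falls off the work surface, if the arm or the gripper's body presses on something with over 40 N, if the wrist force passes 120 N, or if a joint passes its speed limit or range.

## Robot

A 6-joint arm with a two-finger parallel gripper is mounted at the origin on a cart in front of the work surface, level with it; the furniture and walls round the work are solid. World frame = base frame: x ahead of the robot, y to its left, z up, the work surface at z = 0. Lengths are in m, angles in rad, forces in N, time in s.
With the tool pointing down it reaches from about 0.35 to 0.85 m from the base axis. Payload 8.1 kg.
Tool frame: the origin (TCP) lies on the centre line of the jaws, within the pads' length; the fingertips stand 14 mm ahead of it and the grasp point (between the pads) lies 5 mm behind it; z points along the fingers, y is the line along which they close (so a half turn about z gives the same grasp; the last joint's range is limited). The gripper opens to 93 mm and grips with 3 to 60 N. Pads are 15 mm wide; open, the fingers measure 128 mm over their backs; the gripper's body (75 mm by 188 mm) begins 65 mm behind the grasp point.
Start: joints at [1.152, 0.13, 1.488, -0, 1.523, -0.085], TCP at [0.197, 0.567, 0.233] pointing down, gripper open.
Joint ranges: [-2.96, 2.96], [-0.89, 2.26], [0.02, 2.5], [-1.34, 4.48], [0, 2.73], [-2.66, 2.66]. Speed limits (rad/s): [2.39, 2.39, 2.79, 3.14, 3.14, 3.14].

## Interface

Orientations are given as a unit quaternion [w, x, y, z].
In Python, from cell import * gives the robot as it stands. The module is installed in compiled form; this text tells all that it offers.
- The arm moves only by the shell command python3 -m crank 'ROWS' [FORCE]. ROWS is text: rows parted by semicolons, each of 7 numbers parted by spaces: the opening in per cent of the stroke, from 0 (shut) to 100 (fully open), then the shift along the tool's x, y, z in mm, then the turn, a rotation vector about the tool's x, y, z in rad. A call has 1 to 10 rows; each row shifts and turns the commanded pose from where the row before left it, along the tool's axes as they then stand; what a row does not reach is not made up. A row lasts 1/12 s, in which the tool goes at most 41.7 mm and 7.16 degrees, less where a joint would pass 70% of its speed; a pose out of reach is approached as far as the arm can. A call with a gripper value outside its range is refused whole. The fingers move at their own pace and stop on an object; FORCE is the grip in N (left out, the last holds). Time passes only in rows, so rows that do not move let the fingers close. It gives the time, the measured TCP pose, the force, the opening and the grip force at its end, in the units of the state.
- observe(): the state, without advancing time (a new reading comes with each control period).
- camera(name): name is "side" or "top" or "wrist"; returns a dict with "color" (400x640x3 uint8, red, green, blue), "intrinsics" (3x3 intrinsics, pixels), "R" (3x3) and "t" (3): a world point X has camera coordinates R X + t. Camera axes: x right, y down, z forward; pixel columns grow to the right and rows downward; lengths in m; the calibration is good to about 2 mm. A picture is of the moment at which its call begins. There is no depth.
- close_job(): hands the job in; it is judged then, once.
The state is a dict: "time": time; "joint_positions": joint angles; "dq": joint speeds; "effort": joint torques, N m; "tcp_pos": TCP position; "tool_rot": TCP orientation; "contact_force": force on the tool from outside, world axes, zero at the start; "torque": the same for the moment, N m; "gripper_width": finger opening in m; "grip_force": force on a finger pad.
Only numpy, scipy, OpenCV 4.12 (cv2) and the standard library are available. Lean on these libraries where they do the work, as an engineer would, in place of code of your own. Each camera call takes 0.05 s, during which the arm holds its last target. There are 200 camera calls.

## Working session

There is one attempt and no reset: what is moved stays moved. The work goes in short steps, Python scripts to look and compute and a shell command to move; the robot and the scene stay as the last step left them, time stands still between calls to the robot, and variables do not carry over. Pictures are saved under pics/ and viewed, at most 10 in all, crops included, and the job is handed in when it is done.

```bash
mkdir -p pics; python3 - <<'E'
from cell import *
import cv2,numpy as np,pickle
s=observe();print(s['time'],s['tcp_pos'],s['tool_rot'],s['contact_force'],s['gripper_width'])
d={}
for n in("side","top"):
    c=camera(n);d[n]=c;cv2.imwrite(f'pics/{n}0.png',c['color'][:,:,::-1]);print(n,c['intrinsics'].tolist(),(-c['R'].T@c['t']).round(3),c['R'][2].round(2))
pickle.dump(d,open('d0.pkl','wb'))
E
```

```text
0.0 [0.19636352 0.5663969  0.23161014] [-2.04069149e-04  1.66122329e-01  9.86104743e-01 -8.74925810e-04] [ 0.15251386  0.78472065 -0.8808364 ] 0.09313261676324025
side [[369.69582533433265, 0.0, 314.8102529851925], [0.0, 369.69582533433265, 197.86142586141648], [0.0, 0.0, 1.0]] [ 0.285 -0.65   0.639] [ 0.34  0.77 -0.54]
top [[498.60061325305196, 0.0, 313.4151873351562], [0.0, 498.60061325305196, 195.04370774571592], [0.0, 0.0, 1.0]] [ 0.422 -0.003  1.237] [ 0.17  0.02 -0.99]
```

View pics/side0.png

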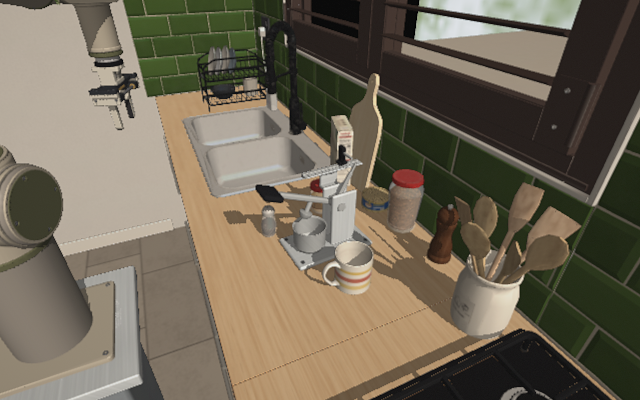

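View pics/top0.png

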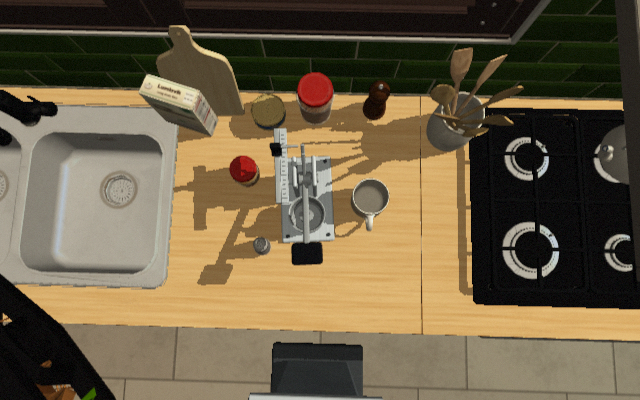

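Side: the press stands near (335,215), its paddle at (268,193) and the tab at (342,157). Top: the paddle is at (307,253), the tab at (276,149) and the bowl at (307,214). I'll zoom in on both.

```bash
python3 - <<'E'
import cv2,pickle,numpy as np
d=pickle.load(open('d0.pkl','rb'))
a=cv2.resize(d['top']['color'][120:280,240:360,::-1],None,fx=3.3,fy=3.3,interpolation=2)
b=cv2.resize(d['side']['color'][140:280,245:375,::-1],None,fx=3,fy=3,interpolation=2)
h=max(a.shape[0],b.shape[0])
p=lambda i:cv2.copyMakeBorder(i,0,h-i.shape[0],0,0,0)
o=np.hstack([p(a),p(b)]);print(o.shape,a.shape);cv2.imwrite('pics/z0.png',o)
E
```

```text
(528, 786, 3) (528, 396, 3)
```

View pics/z0.png

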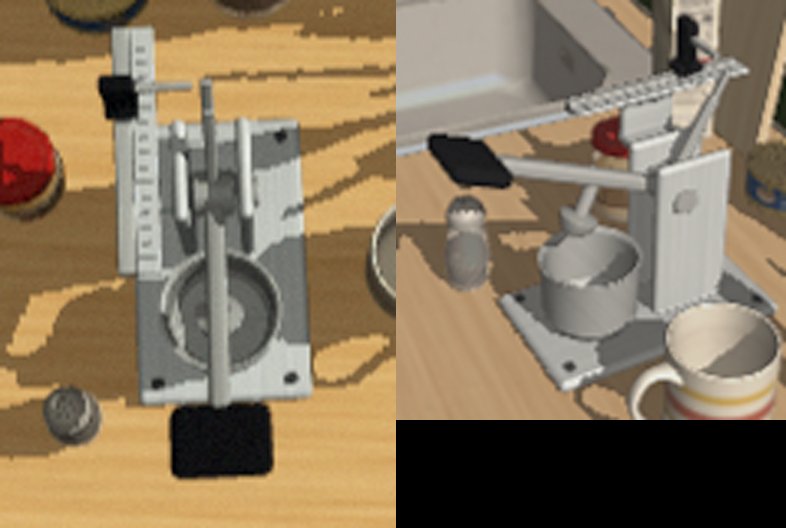

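Crop: base plate front corners at (140,404) and (312,397), rear right (298,122); bowl rim centre about (220,310); paddle (170..272, 404..478); tab (118,96); pointer tip (206,82).

```bash
cat > h.py <<'E'
import numpy as np
def ray(c,u,v):
    o=-c['R'].T@c['t'];return o,c['R'].T@np.linalg.solve(c['intrinsics'],[u,v,1.])
def onz(c,u,v,z):
    o,d=ray(c,u,v);return o+d*(z-o[2])/d[2]
def tri(c1,p1,c2,p2):
    o1,d1=ray(c1,*p1);o2,d2=ray(c2,*p2)
    s=np.linalg.lstsq(np.c_[d1,-d2],o2-o1,rcond=None)[0]
    a,b=o1+s[0]*d1,o2+s[1]*d2;return (a+b)/2,np.linalg.norm(a-b)
E
python3 - <<'E'
import pickle,numpy as np
from h import *
d=pickle.load(open('d0.pkl','rb'));T,S=d['top'],d['side']
t=lambda u,v:(240+u/3.3,120+v/3.3)
s=lambda u,v:(245+(u-396)/3,140+v/3)
fl,fr,rr=[onz(T,*t(*p),.012) for p in((140,404),(312,397),(298,122))]
print(fl,fr,rr,np.linalg.norm(fl-fr),np.linalg.norm(rr-fr))
y=np.arctan2(*(rr-fr)[1::-1]);y2=np.arctan2(-(fl-fr)[0],(fl-fr)[1]);print('yaw',y,y2)
s1=[onz(T,*t(*p),.012) for p in((158,384),(292,378),(280,134))];print('screw',np.arctan2(*(s1[2]-s1[1])[1::-1]),np.arctan2(-(s1[0]-s1[1])[0],(s1[0]-s1[1])[1]))
b=onz(T,*t(220,310),.078);print('bowl',b)
yy=(y+y2)/2;X=np.array([np.cos(yy),np.sin(yy),0]);h=b+.075*X;h[2]=.125;print('hinge',h)
for n,a,c in(('paddle',(221,441),(470,161)),('tab',(118,97),(688,45)),('ptip',(206,80),(725,72)),('idx',(189,87),(716,52))):
    P,e=tri(T,t(*a),S,s(*c));q=P-h;print(n,P.round(4),e.round(4),'press frame',(q@X).round(4),(q@[-X[1],X[0],0]).round(4),q[2].round(4))
print(onz(T,*t(118,97),.235), onz(T,*t(71,405),.09))
E
```

```text
[0.50980777 0.09103537 0.012     ] [ 0.51842779 -0.03672261  0.012     ] [ 0.72826454 -0.02169037  0.012     ] 0.12804844831171272 0.21037449962005247
yaw 0.07151559545410287 0.06736930938003512
screw 0.07173349087793685 0.07137518373965263
bowl [0.57319628 0.03166623 0.078     ]
hinge [0.64801552 0.03687022 0.125     ]
paddle [0.4754 0.0246 0.2025] 0.002 press frame -0.1731 -0.0003 0.0775
tab [0.692  0.0956 0.2208] 0.005 press frame 0.0479 0.0555 0.0958
ptip [0.7013 0.0412 0.2198] 0.0022 press frame 0.0535 0.0007 0.0948
idx [0.6946 0.0503 0.2346] 0.0023 press frame 0.0474 0.0101 0.1096
[0.68585404 0.09511529 0.235     ] [0.50222271 0.13314286 0.09      ]
```

Press yaw is 0.07, with the hinge at (0.648, 0.037) and the lever angle about 0.06. I'll align the tool y with the press y, close the fingers and go above the paddle.

```bash
python3 -m crank '0 0 0 -8 0 0 -0.101; 0 0 0 -8 0 0 -0.101; 0 0 0 -8 0 0 -0.101; 0 0 0 -8 0 0 -0.101; 0 -13 -31 0 0 0 0; 0 -13 -31 0 0 0 0; 0 -13 -31 0 0 0 0; 0 -13 -31 0 0 0 0; 0 -13 -31 0 0 0 0; 0 -13 -31 0 0 0 0' 20
python3 -m crank '0 -13 -31 0 0 0 0; 0 -13 -31 0 0 0 0; 0 -13 -31 0 0 0 0; 0 -13 -31 0 0 0 0; 0 -13 -31 0 0 0 0; 0 -13 -31 0 0 0 0; 0 -13 -31 0 0 0 0; 0 -13 -31 0 0 0 0; 0 0 0 0 0 0 0; 0 0 0 0 0 0 0'
```

```text
time: 0.93
tcp_pos: [0.2876, 0.3852, 0.2642]
tool_rot: [-0.0, -0.035, 0.999, -0.0]
contact_force: [0.2, 0.3, 0.4]
gripper_width: 0.0305
grip_force: 0.0
time: 1.77
tcp_pos: [0.4088, 0.1454, 0.2642]
tool_rot: [-0.0, -0.033, 0.999, -0.0]
contact_force: [-0.2, 0.3, 1.0]
gripper_width: 0.0003
grip_force: 0.0
```

```bash
python3 -m crank '0 -10 -25 0 0 0 0; 0 -10 -25 0 0 0 0; 0 -10 -25 0 0 0 0; 0 -10 -25 0 0 0 0; 0 -10 -25 0 0 0 0; 0 0 0 10 0 0 0; 0 0 0 10 0 0 0; 0 0 0 10 0 0 0; 0 0 0 0 0 0 0; 0 0 0 0 0 0 0'
python3 - <<'E'
from cell import *
import cv2,numpy as np
a=camera('side')['color'][100:280,200:400,::-1];cv2.imwrite('pics/s1.png',cv2.resize(a,None,fx=3,fy=3,interpolation=2))
E
```

```text
time: 2.6
tcp_pos: [0.4661, 0.0269, 0.2334]
tool_rot: [-0.001, -0.036, 0.999, 0.0]
contact_force: [0.6, 1.1, -0.2]
gripper_width: 0.0003
grip_force: 0.0
```

View pics/s1.png

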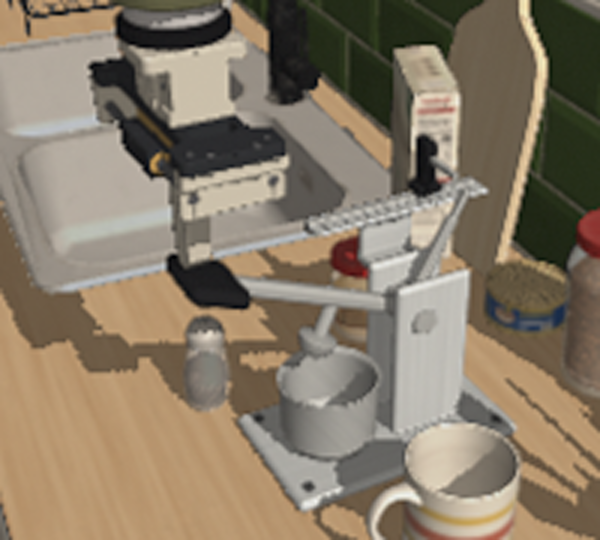

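The fingertips are right above the paddle, at (200,258) in the crop. I'll press through the travel that is certain to be free.

```bash
python3 -m crank '0 0 0 4 0 0 0; 0 0 0 4 0 0 0; 0 0 0 4 0 0 0; 0 0 0 4 0 0 0; 0 0 0 4 0 0 0'
python3 -m crank '0 0 0 4 0 0 0; 0 0 0 4 0 0 0; 0 0 0 4 0 0 0; 0 0 0 4 0 0 0; 0 0 0 3 0 0 0; 0 0 0 3 0 0 0;0 0 0 0 0 0 0'
```

```text
time: 3.07
tcp_pos: [0.4672, 0.0256, 0.2144]
tool_rot: [0.0, -0.035, 0.999, -0.0]
contact_force: [-1.3, 0.6, 2.3]
gripper_width: -0.0
grip_force: 1.1
time: 3.65
tcp_pos: [0.4669, 0.0255, 0.1918]
tool_rot: [-0.0, -0.035, 0.999, 0.0]
contact_force: [0.0, -0.9, -0.5]
gripper_width: 0.0005
grip_force: 0.1
```

```bash
python3 -m crank '0 0 0 2 0 0 0; 0 0 0 2 0 0 0; 0 0 0 2 0 0 0; 0 0 0 2 0 0 0; 0 0 0 2 0 0 0; 0 0 0 2 0 0 0'; python3 -m crank '0 0 0 1 0 0 0; 0 0 0 1 0 0 0; 0 0 0 1 0 0 0; 0 0 0 1 0 0 0'
```

```text
time: 4.15
tcp_pos: [0.4672, 0.0255, 0.1805]
tool_rot: [-0.0, -0.035, 0.999, 0.0]
contact_force: [-1.3, -0.9, 3.3]
gripper_width: 0.0005
grip_force: 1.0
time: 4.48
tcp_pos: [0.4672, 0.0255, 0.1766]
tool_rot: [0.0, -0.035, 0.999, -0.0]
contact_force: [-1.9, -0.3, 2.4]
gripper_width: 0.0007
grip_force: 1.0
```

```bash
python3 -m crank '0 0 0 1 0 0 0; 0 0 0 1 0 0 0; 0 0 0 1 0 0 0;0 0 0 1 0 0 0'
```

```text
time: 4.82
tcp_pos: [0.4672, 0.0255, 0.1726]
tool_rot: [-0.0, -0.035, 0.999, -0.0]
contact_force: [-0.7, -0.7, 2.2]
gripper_width: 0.0001
grip_force: 1.0
```

```bash
cat > free.py <<'E'
from cell import *
import sys
f=observe()['contact_force'][2]; sys.exit(f>5)
E
python3 -m crank '0 0 0 1 0 0 0; 0 0 0 1 0 0 0; 0 0 0 1 0 0 0; 0 0 0 1 0 0 0' | grep -E 'pos|contact' && python3 free.py && python3 -m crank '0 0 0 1 0 0 0; 0 0 0 1 0 0 0; 0 0 0 1 0 0 0' | grep -E 'pos|contact' && python3 free.py && python3 -m crank '0 0 0 1 0 0 0; 0 0 0 1 0 0 0; 0 0 0 1 0 0 0' | grep -E 'pos|contact' && python3 free.py && python3 -m crank '0 0 0 1 0 0 0; 0 0 0 1 0 0 0; 0 0 0 1 0 0 0' | grep -E 'pos|contact'  && python3 free.py && python3 -m crank '0 0 0 1 0 0 0; 0 0 0 1 0 0 0; 0 0 0 1 0 0 0' | grep -E 'pos|contact'
```

```text
tcp_pos: [0.4672, 0.0255, 0.1685]
contact_force: [-0.7, 0.0, 1.7]False
```

```bash
sed -i 's/exit(f>5)/exit(int(f>5))/' free.py
python3 free.py && python3 -m crank '0 0 0 1 0 0 0; 0 0 0 1 0 0 0; 0 0 0 1 0 0 0' | grep -E 'pos|contact' && python3 free.py && python3 -m crank '0 0 0 1 0 0 0; 0 0 0 1 0 0 0; 0 0 0 1 0 0 0' | grep -E 'pos|contact' && python3 free.py && python3 -m crank '0 0 0 1 0 0 0; 0 0 0 1 0 0 0; 0 0 0 1 0 0 0' | grep -E 'pos|contact'  && python3 free.py && python3 -m crank '0 0 0 1 0 0 0; 0 0 0 1 0 0 0; 0 0 0 1 0 0 0' | grep -E 'pos|contact' && python3 free.py && python3 -m crank '0 0 0 1 0 0 0; 0 0 0 1 0 0 0; 0 0 0 1 0 0 0' | grep -E 'pos|contact'
```

```text
tcp_pos: [0.4672, 0.0255, 0.1655]
contact_force: [-1.3, -0.3, 2.2]
tcp_pos: [0.4672, 0.0256, 0.1625]
contact_force: [-0.8, 0.5, 2.5]
tcp_pos: [0.4672, 0.0255, 0.1595]
contact_force: [-1.1, -0.1, 1.7]
tcp_pos: [0.4672, 0.0255, 0.1565]
contact_force: [-2.2, -0.4, 2.6]
tcp_pos: [0.4671, 0.0255, 0.1537]
contact_force: [-4.3, 0.7, 6.2]
```

```bash
python3 -m crank '0 0 0 0.5 0 0 0; 0 0 0 0.5 0 0 0; 0 0 0 0 0 0 0' | grep -E 'pos|contact'
```

```text
tcp_pos: [0.467, 0.0255, 0.1528]
contact_force: [-3.3, -1.4, 5.2]
```

```bash
python3 -m crank '0 0 0 0.5 0 0 0; 0 0 0 0.5 0 0 0' | grep -E 'pos|contact'
```

```text
tcp_pos: [0.467, 0.0255, 0.152]
contact_force: [-4.7, 0.3, 9.1]
```

```bash
python3 -m crank '0 0 0 0.3 0 0 0; 0 0 0 0.3 0 0 0' | grep -E 'pos|contact'
```

```text
tcp_pos: [0.467, 0.0255, 0.1515]
contact_force: [-6.4, 0.6, 9.8]
```

Firm press reached at about 10–11 N. I'll lift off straight up and look.

```bash
python3 -m crank '0 0 0 -0.5 0 0 0; 0 0 0 -1 0 0 0; 0 0 0 -2 0 0 0; 0 0 0 -5 0 0 0; 0 0 0 -15 0 0 0; 0 0 0 -25 0 0 0; 0 0 0 -35 0 0 0; 0 0 0 -35 0 0 0; 0 0 0 -31 0 0 0; 0 0 0 0 0 0 0' | grep -E 'pos|contact'
python3 - <<'E'
from cell import *
import cv2,pickle,numpy as np
T=camera('top');S=camera('side');pickle.dump({'top':T,'side':S},open('d1.pkl','wb'))
a=cv2.resize(T['color'][130:220,250:350,::-1],None,fx=4,fy=4,interpolation=2)
b=cv2.resize(S['color'][140:230,285:385,::-1],None,fx=4,fy=4,interpolation=2)
cv2.imwrite('pics/z1.png',np.hstack([a,b]))
E
```

```text
tcp_pos: [0.47, 0.0254, 0.3085]
contact_force: [1.1, -0.4, 0.3]
```

View pics/z1.png

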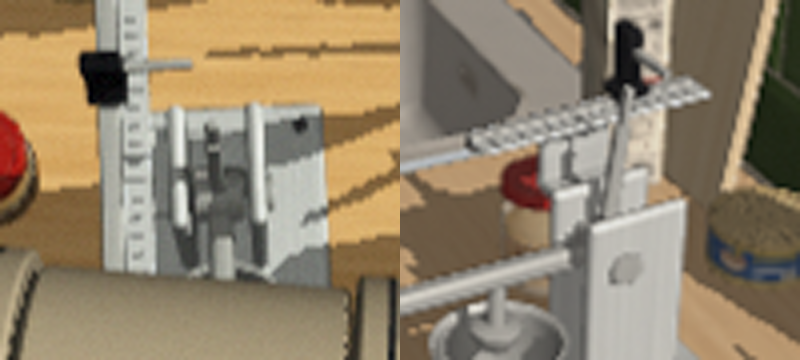

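Pointer tip: top crop (211,130), side crop (626,92). Index tip: top crop (188,64), side (660,73).

```bash
python3 - <<'E'
import pickle,numpy as np
from h import *
d=pickle.load(open('d1.pkl','rb'));T,S=d['top'],d['side']
h=np.array([.648,.037,.125]);X=np.array([np.cos(.07),np.sin(.07),0]);Y=np.array([-X[1],X[0],0])
t=lambda u,v:(250+u/4,130+v/4)
s=lambda u,v:(285+(u-400)/4,140+v/4)
for n,a,c in(('ptip',(211,130),(626,92)),('idx',(188,64),(660,73)),('tab',(104,77),(625,57))):
    P,e=tri(T,t(*a),S,s(*c));q=P-h;print(n,P.round(4),e.round(4),(q@X).round(4),(q@Y).round(4))
for n,a,z in(('ptip',(211,130),.232),('idx',(188,64),.232)):
    q=onz(T,*t(*a),z)-h;print(n,(q@X).round(4),(q@Y).round(4))
E
python3 -m crank '0 -32 6 -1 0 0 0; 0 -32 6 -1 0 0 0; 0 -32 6 -1 0 0 0; 0 -32 6 0 0 0 0; 0 -32 6 0 0 0 0; 0 -32 6 0 0 0 0; 0 -32 7 0 0 0 0; 0 -32 7 0 0 0 0; 0 0 0 0 0 0 0; 0 0 0 0 0 0 0' | grep -E 'pos|contact'
```

```text
ptip [0.6608 0.0381 0.2323] 0.0017 0.0129 0.0002
idx [0.6938 0.0519 0.2321] 0.0025 0.0467 0.0117
tab [0.6902 0.0953 0.2237] 0.0022 0.0462 0.0552
ptip 0.0122 0.0005
idx 0.0479 0.0111
tcp_pos: [0.719, 0.0937, 0.2974]
contact_force: [-0.3, -0.9, -0.5]
```

Behind the tab with about 14 mm clearance. I'll lower and push it most of the way.

```bash
python3 -m crank '0 0 0 15 0 0 0; 0 0 0 15 0 0 0; 0 0 0 15 0 0 0; 0 0 0 15 0 0 0; 0 0 0 8 0 0 0; 0 0 0 0 0 0 0' | grep -E 'pos|contact'
python3 -m crank '0 4 0 0 0 0 0; 0 4 0 0 0 0 0; 0 4 0 0 0 0 0; 0 4 0 0 0 0 0; 0 4 0 0 0 0 0; 0 4 0 0 0 0 0' | grep -E 'pos|contact'
python3 -m crank '0 4 0 0 0 0 0; 0 4 0 0 0 0 0; 0 4 0 0 0 0 0; 0 3 0 0 0 0 0; 0 0 0 0 0 0 0' | grep -E 'pos|contact'
python3 - <<'E'
from cell import *
import cv2,pickle,numpy as np
T=camera('top');S=camera('side');W=camera('wrist');pickle.dump({'top':T,'side':S},open('d2.pkl','wb'))
b=cv2.resize(S['color'][140:230,285:385,::-1],None,fx=4,fy=4,interpolation=2)
w=cv2.resize(W['color'][:,:,::-1],(400,250))
t=cv2.resize(T['color'][130:220,250:350,::-1],None,fx=4,fy=4,interpolation=2)
cv2.imwrite('pics/z2.png',np.hstack([np.vstack([b,w*0])[:600],np.vstack([t,w])[:600]]))
E
```

```text
tcp_pos: [0.717, 0.093, 0.2332]
contact_force: [0.2, -0.9, -0.8]
tcp_pos: [0.6955, 0.0917, 0.237]
contact_force: [2.6, 0.6, 2.3]
tcp_pos: [0.6794, 0.0906, 0.2354]
contact_force: [-0.9, 0.2, 0.2]
```

View pics/z2.png

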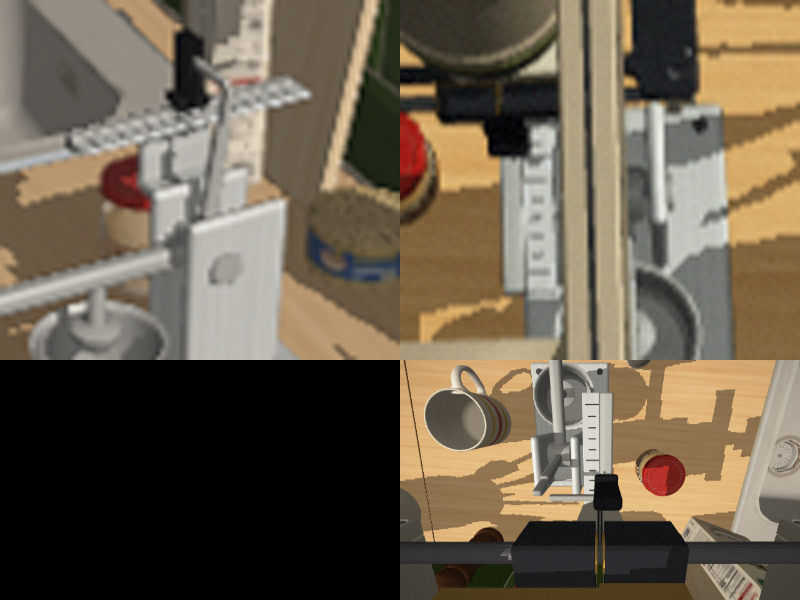

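The side crop shows the marker index at (215,80) close to the pointer tip at (222,92). I'll check the state and take a close wrist view.

```bash
python3 - <<'E'
from cell import *
import cv2,pickle,numpy as np
s=observe();print(s['time'],s['tcp_pos'],s['tool_rot'],np.round(s['joint_positions'],3),s['contact_force'])
p=s['tcp_pos']-np.array([.648,.037,.125]);print('press x',p[0]*.9975+p[1]*.07,'y',-p[0]*.07+p[1]*.9975)
W=camera('wrist');pickle.dump(W,open('w.pkl','wb'));print((-W['R'].T@W['t']).round(3),W['R'][2].round(2))
cv2.imwrite('pics/w2.png',cv2.resize(W['color'][130:270,180:380,::-1],None,fx=4,fy=4,interpolation=2))
E
```

```text
10.3167 [0.67953065 0.09064521 0.23477835] [-9.48604578e-04 -3.51189362e-02  9.99382690e-01  3.62119660e-06] [ 0.058  0.364  1.213  0.     1.567 -1.583] [-0.10613908 -0.59871993  0.84229497]
press x 0.03520699194374645 y 0.0513039537428156
[0.606 0.084 0.387] [ 0.27  0.02 -0.96]
```

View pics/w2.png

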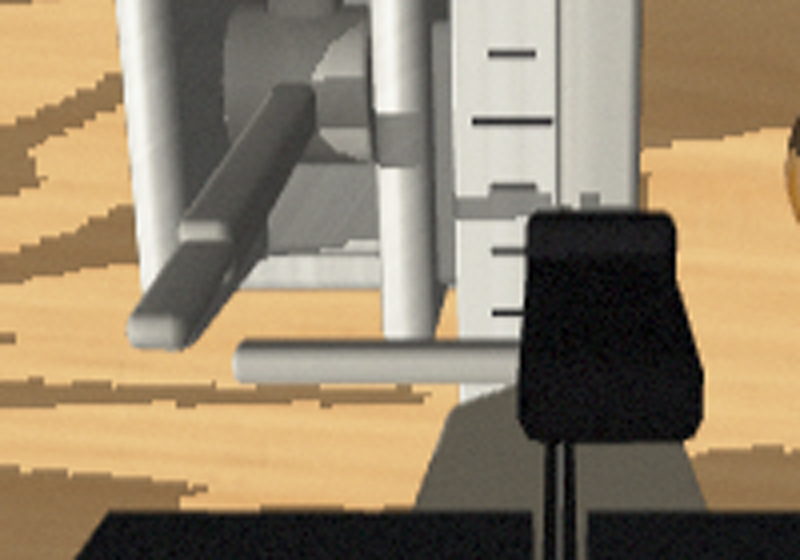

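Wrist crop: pointer end cap centre at (157,332), index arm centre at its tip (237,362), tab top front edge at y≈212.

```bash
python3 - <<'E'
import pickle,numpy as np
from h import *
W=pickle.load(open('w.pkl','rb'));S=pickle.load(open('d2.pkl','rb'))['side']
h=np.array([.648,.037,.125]);X=np.array([np.cos(.07),np.sin(.07),0]);Y=np.array([-X[1],X[0],0])
w=lambda u,v:(180+u/4,130+v/4)
s=lambda u,v:(285+u/4,140+v/4)
for n,a,c in(('ptip',(157,332),(224,88)),('idx',(237,362),(222,84))):
    for z in(.228,.231,.234):
        q=onz(W,*w(*a),z)-h;print(n,z,(q@X).round(4),(q@Y).round(4))
for n,a in(('idxtop',(300,341)),('idxbot',(300,383)),('tab f',(600,212)),('tab r',(600,440))):
    q=onz(W,*w(*a),.231 if 'i' in n else .246)-h;print(n,(q@X).round(4),(q@Y).round(4))
E
```

```text
ptip 0.228 0.0179 -0.001
ptip 0.231 0.0168 -0.0
ptip 0.234 0.0157 0.0009
idx 0.228 0.022 0.0089
idx 0.231 0.0208 0.0097
idx 0.234 0.0197 0.0105
idxtop 0.018 0.0178
idxbot 0.0237 0.0175
tab f -0.0026 0.0549
tab r 0.0247 0.0551
```

Remaining travel is about 4–6 mm. I'll push 3.5 mm, then back off and up, and measure from two wrist views.

```bash
python3 -m crank '0 1 0 0 0 0 0; 0 1 0 0 0 0 0; 0 1 0 0 0 0 0; 0 0.5 0 0 0 0 0; 0 0 0 0 0 0 0' | grep -E 'pos|contact'
cat > shot.py <<'E'
from cell import *
import cv2,pickle,numpy as np,sys
s=observe();W=camera('wrist');p=s['tcp_pos']-np.array([.648,.037,.125]);print('tcp press',p[0]*.9975+p[1]*.07,-p[0]*.07+p[1]*.9975,s['tcp_pos'][2],s['time'])
pickle.dump(W,open(sys.argv[1]+'.pkl','wb'))
E
python3 shot.py wa
python3 -m crank '0 -3 0 0 0 0 0; 0 -10 0 0 0 0 0; 0 -10 0 0 0 0 0; 0 0 0 -25 0 0 0; 0 0 0 -30 0 0 0; 0 0 0 -25 0 0 0; 0 0 0 0 0 0 0; 0 0 0 0 0 0 0' | grep -E 'pos|contact'
python3 shot.py wb
python3 - <<'E'
import pickle,cv2,numpy as np
from h import *
A,B=[pickle.load(open(f+'.pkl','rb')) for f in('wa','wb')]
P=np.array([.663,.045,.232]);o=[]
for c in(A,B):
    q=c['intrinsics']@(c['R']@P+c['t']);u,v=(q[:2]/q[2]).astype(int);print(u,v)
    i=c['color'][v-35:v+35,u-30:u+30,::-1];print(u-30,v-35,i.shape);o.append(cv2.resize(i,(396,462),interpolation=2))
cv2.imwrite('pics/wab.png',np.hstack(o))
E
```

```text
tcp_pos: [0.6766, 0.0904, 0.2354]
contact_force: [1.2, 0.2, -1.4]
tcp press 0.03225300338019605 0.05124286319498621 0.2354211268775208 10.7833
tcp_pos: [0.7006, 0.0921, 0.3185]
contact_force: [0.7, -0.4, -0.1]
tcp press 0.056375030618645856 0.0512863134426861 0.31853383342115743 11.5
233 216
203 181 (70, 60, 3)
259 144
229 109 (70, 60, 3)
```

View pics/wab.png

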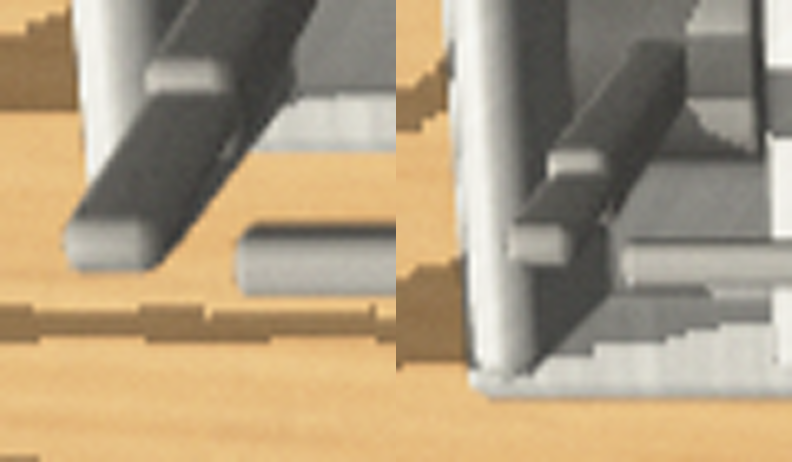

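View A: pointer cap (112,246), index top-face end (240,266). View B: pointer cap (145,244), index end (228,266).

```bash
python3 - <<'E'
import pickle,numpy as np
from h import *
A,B=[pickle.load(open(f+'.pkl','rb')) for f in('wa','wb')]
h=np.array([.648,.037,.125]);X=np.array([np.cos(.07),np.sin(.07),0]);Y=np.array([-X[1],X[0],0])
a=lambda u,v:(203+u/6.6,181+v/6.6)
b=lambda u,v:(229+u/6.6,109+v/6.6)
for n,p,q in(('ptip',(112,246),(145,244)),('idx',(240,266),(228,266))):
    P,e=tri(A,a(*p),B,b(*q));r=P-h;print(n,P.round(4),e.round(4),(r@X).round(4),(r@Y).round(4))
    for z in(.230,.2325,.235):print('  ',z,[((onz(c,*k,z)-h)@X).round(4) for c,k in((A,a(*p)),(B,b(*q)))])
E
```

```text
ptip [0.6643 0.0387 0.2327] 0.0004 0.0163 0.0006
   0.23 [np.float64(0.0173), np.float64(0.0168)]
   0.2325 [np.float64(0.0163), np.float64(0.0165)]
   0.235 [np.float64(0.0154), np.float64(0.0161)]
idx [0.6668 0.0473 0.2287] 0.0001 0.0195 0.009
   0.23 [np.float64(0.0189), np.float64(0.0193)]
   0.2325 [np.float64(0.018), np.float64(0.0189)]
   0.235 [np.float64(0.017), np.float64(0.0185)]
```

Remaining: 3.0 mm, so push to TCP press-x 0.0293.

```bash
python3 -m crank '0 0 0 20 0 0 0; 0 0 0 20 0 0 0; 0 0 0 20 0 0 0; 0 0 0 20 0 0 0; 0 0 0 3 0 0 0; 0 4 0 0 0 0 0; 0 4 0 0 0 0 0; 0 4 0 0 0 0 0; 0 4 0 0 0 0 0; 0 0 0 0 0 0 0' | grep -E 'pos|contact'
python3 -c "
from cell import *
s=observe();p=s['tcp_pos'];print((p[0]-.648)*.9975+(p[1]-.037)*.07)"
```

```text
tcp_pos: [0.6836, 0.0909, 0.2344]
contact_force: [0.3, -0.3, 0.6]
0.039303403220776245
```

```bash
python3 -m crank '0 2 0 0 0 0 0; 0 2 0 0 0 0 0; 0 2 0 0 0 0 0; 0 1 0 0 0 0 0; 0 1 0 0 0 0 0; 0 1 0 0 0 0 0; 0 1 0 0 0 0 0; 0 0 0 0 0 0 0' | grep -E 'pos|contact'
python3 shot.py wc
python3 -m crank '0 -3 0 0 0 0 0; 0 -10 0 0 0 0 0; 0 -10 0 0 0 0 0; 0 0 0 -25 0 0 0; 0 0 0 -30 0 0 0; 0 0 0 -25 0 0 0; 0 0 0 0 0 0 0; 0 0 0 0 0 0 0' | grep -E 'pos|contact'
python3 shot.py wd
python3 - <<'E'
import pickle,cv2,numpy as np
A,B=[pickle.load(open(f+'.pkl','rb')) for f in('wc','wd')]
P=np.array([.663,.045,.232]);o=[]
for c in(A,B):
    q=c['intrinsics']@(c['R']@P+c['t']);u,v=(q[:2]/q[2]).astype(int)
    i=c['color'][v-35:v+35,u-30:u+30,::-1];print(u-30,v-35,i.shape);o.append(cv2.resize(i,(396,462),interpolation=2))
cv2.imwrite('pics/wcd.png',np.hstack(o))
E
```

```text
tcp_pos: [0.6738, 0.0902, 0.2327]
contact_force: [1.8, 0.1, 0.4]
tcp press 0.029427941818195788 0.05125809228470406 0.23266829769047642 13.05
tcp_pos: [0.6976, 0.0919, 0.315]
contact_force: [1.0, 0.7, 0.8]
tcp press 0.05326983674937986 0.051250310277320084 0.3150382221765724 13.7667
202 188 (70, 60, 3)
229 114 (70, 60, 3)
```

View pics/wcd.png

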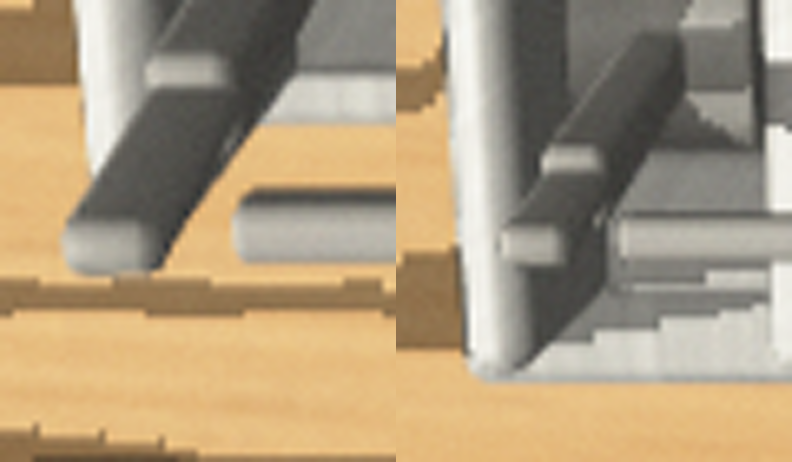

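View C: pointer cap (112,246), index (236,234). View D: pointer cap (139,244), index (224,238).

```bash
python3 - <<'E'
import pickle,numpy as np
from h import *
A,B=[pickle.load(open(f+'.pkl','rb')) for f in('wc','wd')]
h=np.array([.648,.037,.125]);X=np.array([np.cos(.07),np.sin(.07),0]);Y=np.array([-X[1],X[0],0])
a=lambda u,v:(202+u/6.6,188+v/6.6)
b=lambda u,v:(229+u/6.6,114+v/6.6)
for n,p,q in(('ptip',(112,246),(139,244)),('idx',(236,234),(224,238))):
    P,e=tri(A,a(*p),B,b(*q));r=P-h;print(n,P.round(4),e.round(4),(r@X).round(4),(r@Y).round(4))
    for z in(.230,.2325,.235):print('  ',z,[((onz(c,*k,z)-h)@X).round(4) for c,k in((A,a(*p)),(B,b(*q)))])
E
```

```text
ptip [0.6643 0.0385 0.2322] 0.0002 0.0163 0.0004
   0.23 [np.float64(0.0172), np.float64(0.0167)]
   0.2325 [np.float64(0.0162), np.float64(0.0163)]
   0.235 [np.float64(0.0152), np.float64(0.0159)]
idx [0.6632 0.0475 0.2308] 0.0002 0.0159 0.0094
   0.23 [np.float64(0.0162), np.float64(0.0161)]
   0.2325 [np.float64(0.0152), np.float64(0.0157)]
   0.235 [np.float64(0.0142), np.float64(0.0153)]
```

Index and pointer agree to within 1 mm, the pointer hasn't moved, and the gripper is clear.

```bash
python3 -c "
from cell import *
print(close_job())"
```

```text
the job is handed in; nothing more can be done
None
```

The job is handed in: I pressed the lever down onto the seat at about 10–12 N and left it there, then slid the marker's index to within about 1 mm of the pointer. The mug, jar and shaker were not touched, the arm ended clear of everything, and it took about 14 s.

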